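# Set and close the quick-release strap clamp

## Task

Two quick-release strap clamps are bolted to the bench; the copper strip under the one with the red wing nut and red cam lever is still loose. With its lever up, turn the red wing nut clockwise, less than half a turn, until the wing lines up with the yellow line along the strap, which is where the lever will meet firm resistance midway; then press the red lever fully down, flat, and let go.

Things in the scene. Friction and masses are not known exactly. Their poses are not given: they have to be found in the camera images.
- clamp_nut (a joint): Red wing nut on a vertical axis (rad): grows clockwise seen from above (tightening), 0 to 2.0; starts 0.1 to 0.6. At 1.4 the wing lies along the strap and its yellow line, and the lever meets firm resistance midway (resistance begins at lever value 1.225 - 0.5 x this value). Turns stiffly (0.3 N m) and stays where left.
- clamp_nut_grip (a point): Point on the red nut's axis, 76 mm above the bench. The wing is an upright bar 56 mm long, 15 mm thick, with a white line along its top; its top is 11 mm above this point, its underside 17 mm below, the washer under it 23 mm below. x along the wing (turns with the nut), y across its thickness, z up. A like clamp with blue wing and lever, holding nothing, stands beside.
- clamp_lever (a joint): Red cam lever on a level axis (rad): 0 = raised, 60 degrees above level; 1.05 = fully down, level. Starts 0 to 0.2; stays where left. At its pad it takes about 7 N to move, rising from midway to 12 N at the end of travel with the nut set right. Its axis is 50 mm from the nut's axis along the strap, 24 mm above the bench.
- clamp_lever_pad (a point): Middle of the upper face of the red lever's grip (55 x 26 x 12 mm), 80 mm from the lever's axis, 6 mm above its centre line; free end 18 mm further out. x along the lever to its free end, y along its axis, z out of the upper face. Fully down, the point is 30 mm above the bench and 130 mm from the nut's axis, x runs along the strap away from the nut.

How it is judged:
On the way:
1. the red wing nut is turned to the yellow line (within 17 degrees) before the lever is closed (value of joint clamp_nut between 1.1 and 1.7 rad and value of joint clamp_lever below 0.75 rad), for 0.2 s.
At the end, for the whole second after the job is handed in: The red wing lies along the yellow line within 17 degrees (joint 1.1 to 1.7) and the red lever is fully down (joint above 0.9, within 9 degrees of level) and stays there, released (value of joint clamp_nut between 1.1 and 1.7 rad and value of joint clamp_lever above 0.9 rad); the robot touches nothing.
It also fails if it takes over 46 s, if anything falls off the work surface, if the arm or the gripper's body presses on something with over 40 N, if the wrist force passes 120 N, or if a joint passes its speed limit or range.

## Robot

A 6-joint arm with a two-finger parallel gripper is mounted at the origin on a cart in front of the work surface, level with it; the furniture and walls round the work are solid. World frame = base frame: x ahead of the robot, y to its left, z up, the work surface at z = 0. Lengths are in m, angles in rad, forces in N, time in s.
With the tool pointing down it reaches from about 0.4 to 0.825 m from the base axis. Payload 7 kg.
Tool frame: the origin (TCP) lies midway between the tips of the shut fingers; the grasp point (between the pads) lies 19 mm behind it (grip_point_offset is the distance from the TCP to the grasp point, in m); z points along the fingers, y is the line along which they close (so a half turn about z gives the same grasp; the last joint's range is limited). The gripper opens to 88 mm and grips with 3 to 60 N. Pads are 19 mm wide; open, the fingers measure 130 mm over their backs; the gripper's body (78 mm by 193 mm) begins 47 mm behind the grasp point.
Start: joints at [1.428, 0.359, 0.012, 0, -1.224, -0.288], TCP at [0.282, 0.613, 0.227] pointing down, gripper open.
Joint ranges: [-3.07, 3.07], [-1.43, 2.12], [-1.02, 1.25], [-3.03, 1.67], [-3.05, -0], [-3.03, 3.03]. Speed limits (rad/s): [2.39, 2.39, 3.01, 3.14, 3.14, 3.14].

## Interface

Orientations are given as [roll, pitch, yaw] about the fixed x, y, z axes, in that order (R = Rz(yaw) Ry(pitch) Rx(roll)).
In Python, from station import get_state, grab_frame, camera_params, job_done, grip_point_offset gives the robot as it stands.
- The arm moves only by the shell command python3 -m creep 'ROWS' [FORCE]. ROWS is JSON, a list that holds one entry, the list of rows, each a list of 7 numbers: the finger opening in cm, from 0 to 8.76, then the shift along the tool's x, y, z in cm, then the turn, a rotation vector about the tool's x, y, z in rad. In form: [[[fingers, tx, ty, tz, wx, wy, wz], ...]]. A call has 1 to 20 rows; each row is the pose to reach, as a shift and turn from the pose commanded when the call began, along the tool's axes at that moment; what a row does not reach only later rows make up. A row lasts 1/8 s, in which the tool goes at most 62.5 mm and 10.7 degrees, less where a joint would pass 70% of its speed; a pose out of reach is approached as far as the arm can. A call with a gripper value outside its range is refused whole. The fingers move at their own pace and stop on an object; FORCE is the grip in N (left out, the last holds). Time passes only in rows, so rows that repeat a pose let the fingers close. It gives the time, the measured TCP pose, the force, the opening and the grip force at its end, in the units of the state.
- get_state(): the state, without advancing time (a new reading comes with each control period).
- grab_frame(name): name is "scene" or "top" or "wrist"; returns the picture (420x560x3 uint8, blue, green, red); there is no depth.
- camera_params(name): a dict with "vertical_fov" (degrees; the focal length in pixels is half the picture's height over the tangent of half this angle, whatever the lens; pixels are square), "cx", "cy" (the principal point, pixels), "k1" (the pictures are not rectified: a ray, as slopes to the right and down, at radius r is drawn at 1 + k1 r^2 times it, then the intrinsics apply), "view" (4x4, takes a point from world to camera coordinates). Camera axes: x right, y down, z forward; pixel columns grow to the right and rows downward; lengths in m; the calibration is good to about 2 mm. A picture is of the moment at which its call begins: read the wrist's pose just before it. camera_params takes no time and is no camera call; for the wrist camera it gives the pose at the moment of the call.
- job_done(): hands the job in; it is judged then, once.
The state is a dict: "t": time; "q": joint angles; "qd": joint speeds; "joint_efforts": joint torques, N m; "eef_pos": TCP position; "ee_rot": TCP orientation; "force": force on the tool from outside, world axes, zero at the start; "moment": the same for the moment, N m; "width": finger opening in m; "gripper_force": force on a finger pad.
Only numpy, scipy, OpenCV 4.12 (cv2) and the standard library are available. Lean on these libraries where they do the work, as an engineer would, in place of code of your own. Each camera call takes 0.05 s, during which the arm holds its last target. There are 200 camera calls.

## Working session

There is one attempt and no reset: what is moved stays moved. The work goes in short steps, Python scripts to look and compute and a shell command to move; the robot and the scene stay as the last step left them, time stands still between calls to the robot, and variables do not carry over. Pictures are saved under pics/ and viewed, at most 10 in all, crops included, and the job is handed in when it is done.

```bash
ls; mkdir -p pics; python3 - <<'E'
from station import *
import cv2,numpy as np
s=get_state();print(s['t'],s['eef_pos'],s['ee_rot'],s['width'],grip_point_offset)
for n in ['top','scene']:
    f=grab_frame(n);cv2.imwrite(f'pics/{n}0.png',f);p=camera_params(n);print(n,p)
E
```

```text
pics
0.0 [0.28168005 0.61289561 0.22561295] [ 3.13995608e+00 -1.29994833e-04 -4.30869186e-01] 0.08743469341098896 0.0188
top {'vertical_fov': 46.186245639764, 'cx': 284.93383205929825, 'cy': 207.40428117801258, 'k1': -0.12681890485315575, 'view': array([[ 0.00649394, -0.99996578, -0.00512445, -0.00368197],
       [-0.99449603, -0.00592235, -0.10460674,  0.48152925],
       [ 0.10457281,  0.00577556, -0.99450046,  0.897266  ],
       [ 0.        ,  0.        ,  0.        ,  1.        ]])}
scene {'vertical_fov': 51.521056958312435, 'cx': 288.0169429101687, 'cy': 210.0489731218081, 'k1': 0.04156040935880473, 'view': array([[-0.49121074, -0.87090101,  0.01560269,  0.23193758],
       [-0.57933431,  0.31327843, -0.75248148,  0.36720801],
       [ 0.6504489 , -0.37866616, -0.65842856,  0.59889301],
       [ 0.        ,  0.        ,  0.        ,  1.        ]])}
```

View pics/top0.png

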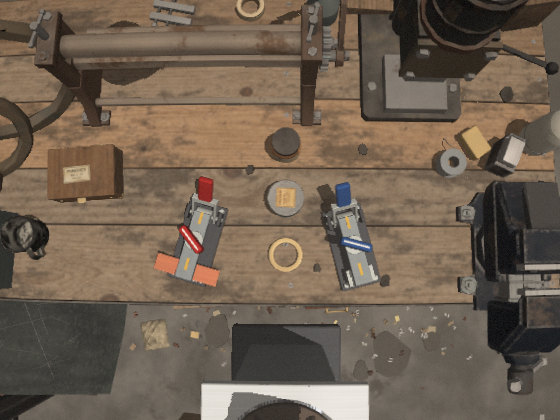

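View pics/scene0.png

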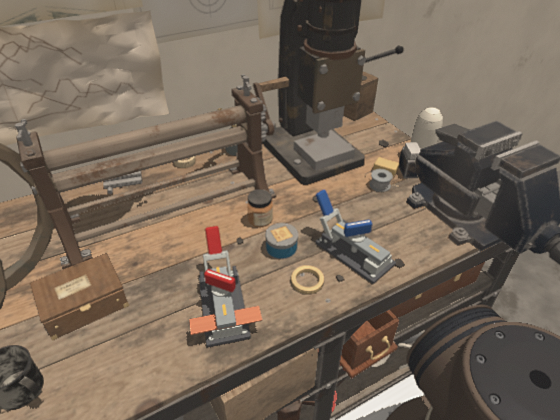

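The pictures show the red wing at about (190,240) in the top view, the red lever at about (205,188), yellow strap dashes between them, and the blue clamp on the right. Next I enlarge the crop and segment it.

```bash
cat > h.py <<'E'
import numpy as np,cv2
from station import *
def K(p,h=420):
    f=h/2/np.tan(np.radians(p['vertical_fov'])/2); return f
def ray(p,uv):
    f=K(p); d=np.array([(uv[0]-p['cx'])/f,(uv[1]-p['cy'])/f]); s=d.copy()
    for _ in range(30): s=d/(1+p['k1']*(s@s))
    V=p['view'];R=V[:3,:3]; return -R.T@V[:3,3], R.T@np.array([s[0],s[1],1])
def atz(p,uv,z):
    o,d=ray(p,uv); return o+d*(z-o[2])/d[2]
def proj(p,X):
    V=p['view'];c=V[:3,:3]@np.array(X)+V[:3,3];s=c[:2]/c[2];s=s*(1+p['k1']*(s@s));f=K(p)
    return np.array([s[0]*f+p['cx'],s[1]*f+p['cy']])
E
python3 - <<'E'
from h import *
im=cv2.imread('pics/top0.png');p=camera_params('top')
hsv=cv2.cvtColor(im,cv2.COLOR_BGR2HSV)
H,S,V=cv2.split(hsv)
red=(((H<4)|(H>172))&(S>150)&(V>60)).astype(np.uint8)
n,l,st,c=cv2.connectedComponentsWithStats(red)
for i in range(1,n):
    if st[i,4]>30: print('red',st[i],c[i])
yel=((H>15)&(H<30)&(S>130)&(V>150)).astype(np.uint8); yel[:,:150]=0;yel[:,250:]=0
n,l,st,c=cv2.connectedComponentsWithStats(yel)
for i in range(1,n):
    if st[i,4]>6: print('yel',st[i],c[i],atz(p,c[i],.045))
print(atz(p,(190,239),.087))
cr=im[170:295,145:240];cv2.imwrite('pics/c1.png',cv2.resize(cr,None,fx=4.7,fy=4.7,interpolation=cv2.INTER_CUBIC))
E
```

```text
red [198 177  15  25 316] [204.97468354 188.75      ]
red [179 225  24  28 214] [190.64018692 238.63551402]
yel [198 212   5  12  27] [200.03703704 217.92592593] [0.45909835 0.15506079 0.045     ]
yel [184 258   5  12  28] [186.21428571 263.71428571] [0.37505013 0.17871317 0.045     ]
[0.41858586 0.16437129 0.087     ]
```

View pics/c1.png

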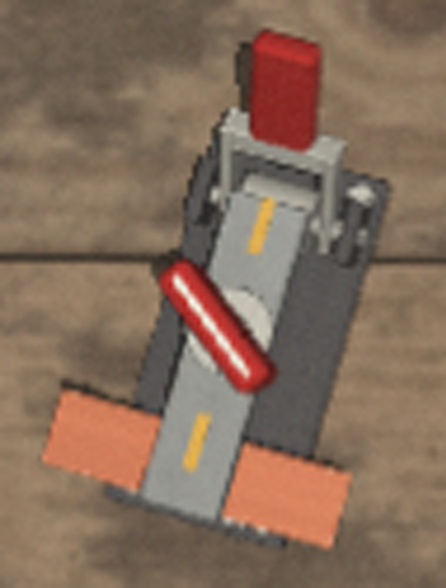

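The crop shows the white line on the wing running from about (182.9,229.6) to (200.7,249.8) in full-image pixels. The yellow dashes run along the strap, and the lever is on the far side. I'll work out the numbers for the hover move and check them against the scene camera.

```bash
python3 - <<'E'
from h import *
p=camera_params('top');q=camera_params('scene')
a=atz(p,(182.9,229.6),.087);b=atz(p,(200.7,249.8),.087);c=(a+b)/2
y1=atz(p,(200.04,217.93),.05);y2=atz(p,(186.21,263.71),.05);d=(y1-y2)[:2];st=np.arctan2(d[1],d[0])
w=np.arctan2(*(a-b)[1::-1])
n=np.array([-np.sin(st),np.cos(st)])
print('ends',a,b,'len',np.linalg.norm(a-b),'c',c,'wing',w,'strap',st,'nut est',1.4-(w-st),'off strap line',(c[:2]-y2[:2])@n)
u=np.array([np.cos(st),np.sin(st)])
t=0;pad=lambda t:np.r_[c[:2]+u*(.05+.08*np.cos(1.05-t)-.006*np.sin(1.05-t)),.024+.08*np.sin(1.05-t)+.006*np.cos(1.05-t)]
for t in (0,.1,.2): print(t,pad(t),proj(p,pad(t)),proj(q,pad(t)))
print('scene wing top',proj(q,a),proj(q,b))
im=cv2.imread('pics/scene0.png');H,S,V=cv2.split(cv2.cvtColor(im,cv2.COLOR_BGR2HSV))
red=(((H<4)|(H>172))&(S>150)&(V>60)).astype(np.uint8)
k,l,s,cc=cv2.connectedComponentsWithStats(red)
for i in range(1,k):
    if s[i,4]>40: print(s[i],cc[i])
s=get_state();R=cv2.Rodrigues(np.array([np.pi,0,0]))[0];psi=s['ee_rot'][2]
Rz=np.array([[np.cos(psi),-np.sin(psi),0],[np.sin(psi),np.cos(psi),0],[0,0,1]])@R
print('shift cm',100*Rz.T@(np.r_[c[:2],.16]-s['eef_pos']),'wz',-(w-psi))
E
```

```text
ends [0.43491402 0.17733285 0.087     ] [0.39996062 0.14512321 0.087     ] len 0.04753105904548243 c [0.41743732 0.16122803 0.087     ] wing 0.7445685074733722 strap -0.27451849183764415 nut est 0.3809130006889836 off strap line -0.004374523461958603
0 [0.49887065 0.13829406 0.09637928] [204.95783429 192.75816317] [216.76893772 236.48501104]
0.1 [0.50565956 0.13638211 0.09256334] [206.49983361 189.21009615] [216.51384904 235.34916052]
0.2 [0.51204787 0.13458297 0.08806233] [208.02012674 185.98144745] [216.32267142 234.64467805]
scene wing top [210.40923492 270.70310785] [235.74798819 277.45579692]
[206 226  16  28 331] [213.21148036 239.73716012]
[204 271  31  20 314] [219.86305732 281.43630573]
shift cm [31.19822544 35.37159212  6.56925204] wz -1.1754675644525054
```

```bash
python3 -m creep '[[[5,1,1,0,0,0,-0.05],[5,4,4.5,0,0,0,-0.15],[5,8,9,0.5,0,0,-0.3],[5,12,13.5,1,0,0,-0.45],[5,16,18,2,0,0,-0.6],[5,20,22.5,3,0,0,-0.75],[5,24,27,4,0,0,-0.9],[5,27.5,31,4.5,0,0,-1.05],[5,30,34,5,0,0,-1.15],[5,31,35.2,5,0,0,-1.175],[5,31,35.2,5,0,0,-1.175],[5,31,35.2,5,0,0,-1.175],[5,31,35.2,5,0,0,-1.175]]]'
python3 - <<'E'
from h import *
s=get_state();p=camera_params('wrist');f=grab_frame('wrist');cv2.imwrite('pics/w1.png',f)
print(s['t'],s['q'],s['eef_pos'],s['ee_rot'],s['width']);print(p['view'])
np.save('w1.npy',p['view'])
print(p['vertical_fov'],p['cx'],p['cy'],p['k1'])
E
```

```text
t: 1.72
eef_pos: [0.4165, 0.1647, 0.1766]
ee_rot: [-3.142, -0.0, 0.745]
force: [0.1, 0.4, 0.4]
width: 0.0502
gripper_force: 0.0
1.725 [ 8.19077961e-01  1.92014871e-02 -5.39348985e-01 -4.37297832e-05
 -1.01220017e+00  1.49653397e+00] [0.41647574 0.16467598 0.17655268] [-3.14155228e+00 -4.28055405e-05  7.44792432e-01] 0.05015064568798107
[[ 6.77823568e-01 -7.35224471e-01 -4.32968477e-04 -1.61866136e-01]
 [-7.03011337e-01 -6.48297577e-01  2.92378711e-01  3.76244464e-01]
 [-2.15244676e-01 -1.97876799e-01 -9.56302516e-01  4.65307798e-01]
 [ 0.00000000e+00  0.00000000e+00  0.00000000e+00  1.00000000e+00]]
65.44852708340404 280.1830996873954 210.4689855345664 -0.06900363021363584
```

View pics/w1.png

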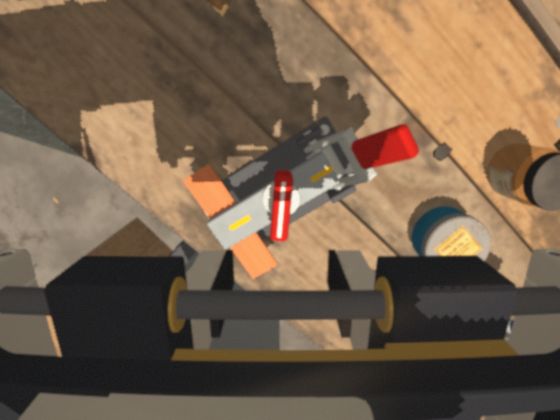

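The wrist view shows the wing upright at about (282,206), with its white line running from (285,177) to (281,236). I'll measure the wing centre from here.

```bash
python3 - <<'E'
from h import *
p=camera_params('wrist');p['view']=np.load('w1.npy');im=cv2.imread('pics/w1.png')
H,S,V=cv2.split(cv2.cvtColor(im,cv2.COLOR_BGR2HSV))
w=((S<90)&(V>150)).astype(np.uint8);m=np.zeros_like(w);m[172:242,276:291]=1
red=(((H<6)|(H>172))&(S>120)).astype(np.uint8)
k,l,s,cc=cv2.connectedComponentsWithStats(red)
for i in range(1,k):
    if s[i,4]>300: print('red',s[i],cc[i])
ys,xs=np.where(w*m);P=np.array([atz(p,(x,y),.087)[:2] for x,y in zip(xs,ys)])
print('white',len(xs),xs.min(),xs.max(),ys.min(),ys.max())
r=cv2.minAreaRect(P.astype(np.float32)*1000);print(r)
v=cv2.fitLine(P.astype(np.float32),cv2.DIST_HUBER,0,.001,.001).ravel();print('dir',np.arctan2(v[1],v[0]),'mean',P.mean(0))
Y=((H>18)&(H<32)&(S>120)&(V>150)).astype(np.uint8);Y[:,:200]=0;Y[:,340:]=0;Y[:150]=0;Y[240:]=0
k,l,s,cc=cv2.connectedComponentsWithStats(Y);y=[]
for i in range(1,k):
    if s[i,4]>30: print('yel',s[i],cc[i],atz(p,cc[i],.05));y.append(atz(p,cc[i],.05))
d=y[0]-y[1];print('strap',np.arctan2(d[1],d[0]),np.linalg.norm(d))
E
```

```text
red [ 352  124   67   45 1924] [385.46049896 147.11538462]
red [269 170  24  71 971] [280.79093718 203.8177137 ]
white 241 277 290 183 237
((420.74005126953125, 162.7174530029297), (45.038063049316406, 10.067996978759766), 38.02903747558594)
dir 0.67350376 mean [0.4182115  0.16446457]
yel [229 216  22  14 116] [239.39655172 222.40517241] [0.3762578  0.17790014 0.05      ]Traceback (most recent call last):
  File "<stdin>", line 17, in <module>
IndexError: list index out of range
```

```bash
python3 -m creep '[[[5,0.1,0.2,1,0,0,0.02],[5,0.1,0.2,4,0,0,0.02],[5,0.1,0.2,7,0,0,0.02],[5,0.1,0.2,9.5,0,0,0.02],[5,0.1,0.2,10.8,0,0,0.02],[5,0.1,0.2,11.2,0,0,0.02],[5,0.1,0.2,11.2,0,0,0.02],[1,0.1,0.2,11.2,0,0,0.02],[1,0.1,0.2,11.2,0,0,0.02],[1,0.1,0.2,11.2,0,0,0.02],[1,0.1,0.2,11.2,0,0,0.02],[1,0.1,0.2,11.2,0,0,0.02],[1,0.1,0.2,11.2,0,0,0.02]]]' 45
```

```text
t: 3.4
eef_pos: [0.4176, 0.1646, 0.0647]
ee_rot: [-3.139, -0.001, 0.723]
force: [-12.5, 11.2, 7.1]
width: 0.0147
gripper_force: 44.4
```

The width of 14.7 mm matches the wing. The side load of about 17 N is along tool -y, so I shift slightly that way and turn.

```bash
python3 -m creep '[[[1,0,-0.15,0,0,0,0],[1,0,-0.15,0,0,0,0.08],[1,0,-0.15,0,0,0,0.18],[1,0,-0.15,0,0,0,0.28],[1,0,-0.15,0,0,0,0.38],[1,0,-0.15,0,0,0,0.48],[1,0,-0.15,0,0,0,0.58],[1,0,-0.15,0,0,0,0.68],[1,0,-0.15,0,0,0,0.78],[1,0,-0.15,0,0,0,0.88],[1,0,-0.15,0,0,0,0.96],[1,0,-0.15,0,0,0,1.02],[1,0,-0.15,0,0,0,1.02],[1,0,-0.15,0,0,0,1.02]]]'
```

```text
t: 5.15
eef_pos: [0.4171, 0.1676, 0.0648]
ee_rot: [-3.137, 0.001, -0.296]
force: [-16.5, 18.7, 3.5]
width: 0.0144
gripper_force: 44.7
```

```bash
python3 -m creep '[[[4,0,0,0,0,0,0],[4,0,0,0,0,0,0],[4,0,0,0,0,0,0],[4,0,0,0,0,0,0],[4,0,0,-1,0,0,0],[4,0,0,-4,0,0,0],[4,0,0,-8,0,0,0],[4,0,0,-10,0,0,0],[4,0,0,-11,0,0,0],[4,0,0,-11,0,0,0],[4,0,0,-11,0,0,0]]]'
python3 - <<'E'
from h import *
s=get_state();p=camera_params('wrist');f=grab_frame('wrist');cv2.imwrite('pics/w2.png',f);np.save('w2.npy',p['view'])
cv2.imwrite('pics/t2.png',grab_frame('top'))
print(s['t'],s['eef_pos'],s['ee_rot'],s['q'],s['force'])
E
```

```text
t: 6.52
eef_pos: [0.4172, 0.1639, 0.1737]
ee_rot: [3.14, 0.001, -0.296]
force: [0.7, -0.9, 0.1]
width: 0.0399
gripper_force: 0.0
6.525 [0.41719569 0.16394094 0.17371566] [ 3.14037043e+00  8.81655956e-04 -2.96030532e-01] [ 8.16340929e-01  2.38721051e-02 -5.41653394e-01 -2.95524245e-04
 -1.00675704e+00  4.58583579e-01] [ 0.65476607 -0.93899858  0.1037046 ]
```

View pics/w2.png

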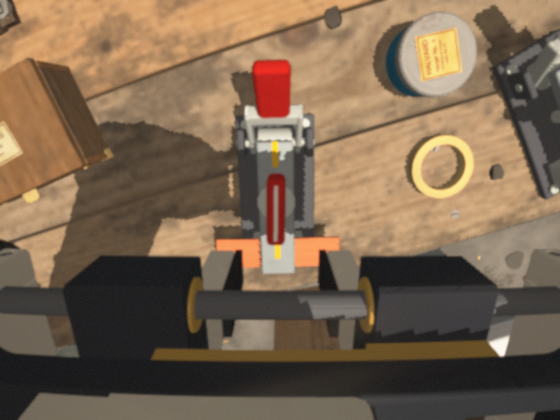

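The wing now lies along the yellow dashes: wing at column 276, dashes at columns 276 and 278. The lever is still up at about (272,90). Next I measure the nut axis and lever to plan the press.

```bash
python3 - <<'E'
from h import *
p=camera_params('wrist');p['view']=np.load('w2.npy')
a=atz(p,(276,183),.087);b=atz(p,(275.5,241),.087);c=(a+b)/2
y1=atz(p,(276,153),.05);y2=atz(p,(278,253),.05)
an=lambda d:np.arctan2(d[1],d[0])
print('wing',a,b,np.linalg.norm(a-b),an(a-b),'c',c,'strap',an(y1-y2))
# lever: upper face end corners (free end top edge 255..290 at row 64; lower edge row ~115)
st=an(y1-y2);
for st in (an(y1-y2),-.275):
  u=np.array([np.cos(st),np.sin(st)])
  for t in (0,.1,.2):
    th=1.05-t
    f=lambda r,h:np.r_[c[:2]+u*(.05+r*np.cos(th)-h*np.sin(th)),.024+r*np.sin(th)+h*np.cos(th)]
    print(st,t,[proj(p,f(r,.006)).round(1) for r in (.0525,.08,.098,.1075)])
im=cv2.imread('pics/w2.png');H,S,V=cv2.split(cv2.cvtColor(im,cv2.COLOR_BGR2HSV))
red=(((H<6)|(H>172))&(S>120)).astype(np.uint8)
k,l,s,cc=cv2.connectedComponentsWithStats(red)
for i in range(1,k):
    if s[i,4]>300: print('red',s[i],cc[i])
E
```

```text
wing [0.44274197 0.15789437 0.087     ] [0.39721512 0.17238897 0.087     ] 0.04777852600882182 -0.3082281061283821 c [0.41997854 0.16514167 0.087     ] strap -0.2795902673691046
-0.2795902673691046 0 [array([274.1, 119.1]), array([273.1,  99.6]), array([272.3,  84.2]), array([271.9,  75. ])]
-0.2795902673691046 0.1 [array([274. , 112.8]), array([273. ,  89.2]), array([272.2,  70.8]), array([271.7,  59.9])]
-0.2795902673691046 0.2 [array([274. , 106.8]), array([272.9,  79.8]), array([272.1,  58.9]), array([271.6,  46.6])]
-0.275 0 [array([273.7, 119.2]), array([272.5,  99.6]), array([271.6,  84.2]), array([271.1,  75. ])]
-0.275 0.1 [array([273.6, 112.8]), array([272.4,  89.2]), array([271.5,  70.8]), array([270.9,  59.9])]
-0.275 0.2 [array([273.5, 106.8]), array([272.3,  79.8]), array([271.3,  58.9]), array([270.8,  46.6])]
red [ 252   60   39   58 2008] [271.66782869  87.51643426]
red [267 174  18  70 932] [275.59012876 206.48497854]
```

```bash
python3 -m creep '[[[0,2,-0.3,0,0,0,-0.016],[0,5,-0.3,2,0,0,-0.016],[0,6.3,-0.3,5,0,0,-0.016],[0,6.3,-0.3,7,0,0,-0.016],[0,6.3,-0.3,7.6,0,0,-0.016],[0,6.3,-0.3,7.6,0,0,-0.016],[0,7,-0.3,7.8,0,0,-0.016],[0,7.7,-0.3,8,0,0,-0.016],[0,8.2,-0.3,8.3,0,0,-0.016],[0,8.7,-0.3,8.6,0,0,-0.016],[0,9.2,-0.3,9,0,0,-0.016],[0,9.6,-0.3,9.35,0,0,-0.016],[0,10,-0.3,9.8,0,0,-0.016],[0,10.4,-0.3,10.25,0,0,-0.016],[0,10.4,-0.3,10.25,0,0,-0.016]]]'
python3 - <<'E'
from h import *
s=get_state();p=camera_params('wrist');f=grab_frame('wrist');t=grab_frame('scene')
cv2.imwrite('pics/w3.png',np.hstack([cv2.resize(f[40:340,140:420],None,fx=1.4,fy=1.4),cv2.resize(t[180:380,130:330],(420,420))]))
print(s['t'],s['eef_pos'],s['ee_rot'],s['force'])
E
```

```text
t: 8.5
eef_pos: [0.5187, 0.1372, 0.0722]
ee_rot: [-3.141, -0.001, -0.28]
force: [0.7, 1.9, 2.5]
width: 0.0005
gripper_force: 1.1
8.5 [0.51874612 0.13715784 0.07217192] [-3.14094328e+00 -6.56353837e-04 -2.79843403e-01] [0.65610799 1.91934358 2.53545833]
```

View pics/w3.png

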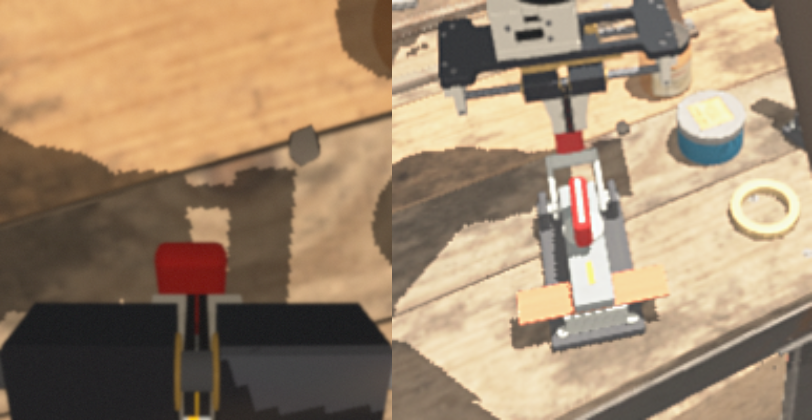

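The lever is going down under the centred fingertips, and the wing is still on the line. I'll continue the arc.

```bash
python3 -m creep '[[[0,0.35,0,0.5,0,0,0],[0,0.65,0,1,0,0,0],[0,0.9,0,1.5,0,0,0],[0,1.15,0,2.05,0,0,0],[0,1.4,0,2.6,0,0,0],[0,1.6,0,3.2,0,0,0],[0,1.8,0,3.7,0,0,0],[0,2,0,4.1,0,0,0],[0,2,0,4.35,0,0,0],[0,2,0,4.35,0,0,0],[0,2,0,4.35,0,0,0]]]'
```

```text
t: 9.98
eef_pos: [0.5365, 0.1312, 0.0301]
ee_rot: [3.141, 0.0, -0.279]
force: [-10.3, 1.6, 21.9]
width: 0.0003
gripper_force: 11.0
```

```bash
python3 -m creep '[[[0,0.3,0,0.1,0,0,0],[0,0.3,0,0.2,0,0,0],[0,0.3,0,0.2,0,0,0]]]'; python3 -m creep '[[[0,0,0,-1,0,0,0],[0,0,0,-4,0,0,0],[0,0,0,-8,0,0,0],[0,-4,0,-12,0,0,0],[0,-9,0,-14,0,0,0],[0,-11,0,-14,0,0,0],[0,-11,0,-14,0,0,0],[0,-11,0,-14,0,0,0]]]'
python3 - <<'E'
from h import *
s=get_state();f=grab_frame('wrist');t=grab_frame('scene')
cv2.imwrite('pics/w4.png',np.hstack([cv2.resize(f[40:340,140:420],None,fx=1.4,fy=1.4),cv2.resize(t[180:380,130:330],(420,420))]))
E
```

```text
t: 10.35
eef_pos: [0.5368, 0.131, 0.0298]
ee_rot: [3.141, 0.003, -0.279]
force: [-30.2, 10.7, 49.4]
width: 0.0003
gripper_force: 24.9
t: 11.35
eef_pos: [0.4348, 0.1608, 0.1664]
ee_rot: [3.141, -0.0, -0.279]
force: [0.1, 0.1, 0.6]
width: 0.0005
gripper_force: 0.0
```

View pics/w4.png

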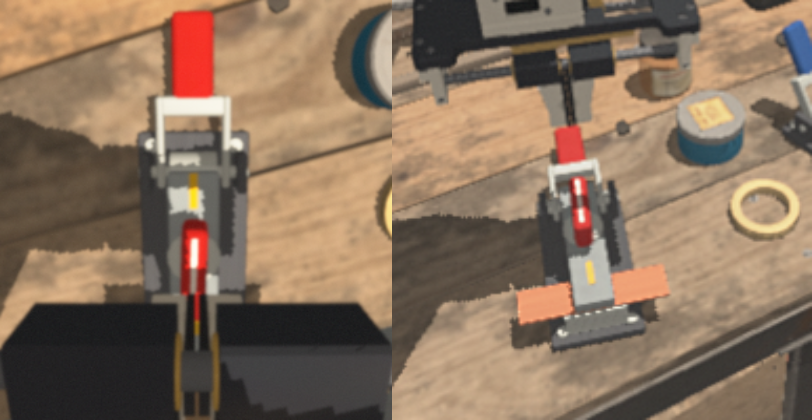

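The lever is flat: it hit its stop at 29.8 mm and the force rose sharply. The wing lies on the line, and the gripper is well clear with no force on it.

```bash
python3 -c "
from station import *
print(job_done())"
```

```text
the job is handed in; nothing more can be done
None
```

I turned the red wing nut onto the yellow line, pressed the red lever fully down to its stop and let go with the arm clear, then handed the job in at about 11.5 s; `job_done()` gave no verdict.

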